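Third hand at the saw guide: run a peg rail out to its cut line and hold it

TASK

I am about to saw this peg rail to length, so first take the brown dye bottle out of the saw guide and stand it upright on the table, well clear of the guide and the rail. Then slide the rail outward through the guide, flat in its channel, until its pencilled cut line is right at the saw kerf in the fences; most of its weight then hangs out past the table edge, so never let it tip. Finish still holding the rail by its inner end, level and still on the bed for me to saw, and leave everything else where it is.

Things in the scene. Friction and masses are not known exactly. Their poses are not given: they have to be found in the camera images.
- saw_guide: Fixed wooden saw guide: plywood bed 96 (x) x 360 (y) x 12 mm, origin under its centre, +y outward over the table's left edge (within 3 deg of world y). From local y = 45 to its outer end at 180 mm, two 20 mm thick fences rise 32 mm above the bed (44 mm over the table), leaving an open-topped channel 48 mm wide on its centre line, in which the rail slides. A lip hooks over the table edge.
- kerf (a point): Saw kerf: a 3 mm slot across both fences, 25 mm inboard of the bed's outer end. The point is in the middle of the channel on the bed's top, local (0, 155, 12) mm of the guide; axes as the guide's.
- peg_rail: Pale wooden rail 44 (x) x 400 (y) x 22 mm, 0.3-0.5 kg, origin under its centre, +y outward; lies on the bed, outer end in the channel, inner end jutting past the bed 12 mm over the table. Steel pegs, 40 mm high, on top at y = 40, 100, 160; inner half plain. Mass centre near y = +25: with the cut line at the kerf it lies some 30 mm past the bed's end, so it tips out unless its inner end is held.
- cut_line (a point): Pencilled cut line round the rail, a dark line 2 mm wide, square across, 170 mm from the plain inner end (local y = -30 mm); a pencilled cross beside it marks the waste end. The point lies in the middle of the rail's underside; axes as the rail's.
- plain_end (a point): Middle of the underside of the rail's plain inner end, local y = -200 mm; axes as the rail's. With the cut line at the kerf the last 60 mm of this end still stand clear of the fences.
- dye_bottle: Loose brown dye bottle with a black screw cap, round, 39 mm across and 82 mm high (body 39 mm across up to 66 mm, cap 24 mm across above), about 0.08 kg. At the start it stands upright on the bed in the channel near the kerf, in the rail's way; its upper half rises above the fences. Origin: centre of its underside, z up.
- gents_saw: Bystander: small gent's saw, brass back, dark wooden handle, about 280 x 50 x 24 mm, lying flat at the front of the table to the right. Origin under the brass back near the handle; x along the blade away from the handle.
- rivet_jar: Bystander: round clear jar of rivets with a yellow lid, 47 mm across, 50 mm high, behind the guide. Origin: centre of its underside.
- thread_blue: Bystander: upright spool of blue thread, 41 x 48 mm, 75 mm high, behind the guide. Origin: centre of its underside. (Free table to stand the bottle on: 0.47 to 0.55 m ahead of the robot, 0.30 to 0.45 m to its right.)

How it is judged:
By the outcome, as a careful person would: the job done as asked, in the order asked, and still so for the second after the job is handed in, while the arm keeps its last pose, push and grip.
It also fails if it takes over 58 s, if anything falls off the work surface, if the arm or the gripper's body presses on something with over 40 N, if the wrist force passes 120 N, or if a joint passes its speed limit or range.

ROBOT

A 7-joint arm with a two-finger parallel gripper is mounted at the origin on a cart in front of the work surface, level with it; the furniture and walls round the work are solid. World frame = base frame: x ahead of the robot, y to its left, z up, the work surface at z = 0. Lengths are in m, angles in rad, forces in N, time in s.
With the tool pointing down it reaches from about 0.425 to 0.95 m from the base axis. Payload 4.7 kg.
Tool frame: the origin (TCP) lies at the very end of the fingers, on their centre line; the grasp point (between the pads) lies 19 mm behind it (r.grip_point_offset is the distance from the TCP to the grasp point, in m); z points along the fingers, y is the line along which they close (so a half turn about z gives the same grasp; the last joint's range is limited). The gripper opens to 87 mm and grips with 3 to 60 N. Pads are 19 mm wide; open, the fingers measure 117 mm over their backs; the gripper's body (75 mm by 190 mm) begins 51 mm behind the grasp point.
Start: joints at [1.174, 0.469, -0.049, 1.532, 0.024, 1.141, -0.082], TCP at [0.243, -0.63, 0.223] pointing down, gripper open.
Joint ranges: [-2.59, 2.59], [-0.33, 1.99], [-1.39, 1.29], [0.1, 2.45], [-1.04, 4.18], [0.21, 1.99], [-2.66, 2.66]. Speed limits (rad/s): [2.57, 2.57, 3.14, 3.14, 3.14, 3.14, 3.14].

INTERFACE

Orientations are given as a rotation vector (axis times angle).
In Python, from plant import r gives the robot as it stands.
- The arm moves only by the tool arm_command, never from a script. Its argument "plan" is a list that holds one entry, the list of rows, each a list of 6 numbers: the shift along the tool's x, y, z in units of 20 mm (1.0 is 20 mm), then the turn, a rotation vector about the tool's x, y, z in units of 0.08 rad (1.0 is 0.08 rad). In form: [[[x, y, z, ax, ay, az], ...]]. A call has 1 to 5 rows; each row shifts and turns the commanded pose from where the row before left it, along the tool's axes as they then stand; what a row does not reach is not made up. A row lasts 1/10 s, in which the tool goes at most 50 mm and 8.59 degrees, less where a joint would pass 70% of its speed; a pose out of reach is approached as far as the arm can. A call with a number of a shift or a turn outside -1 to 1 is refused whole. A call with a gripper value outside its range is refused whole. "jaw" is the opening, from -1 (shut) to 1 (fully open), set as the call begins (left out, the last holds). The fingers move at their own pace and stop on an object; the grip force is fixed at half the most. Time passes only in rows, so rows that do not move let the fingers close. It gives the time, the measured TCP pose, the force, the opening and the grip force at its end, in the units of the state.
- r.state(): the state, without advancing time (a new reading comes with each control period).
- r.get_image(name): name is "side" or "top" or "wrist"; returns the picture (480x640x3 uint8, red, green, blue); there is no depth.
- r.camera_info(name): a dict with "mtx" (3x3 intrinsics, pixels), "T" (4x4, takes a point from camera to world coordinates); the wrist camera has in their place "T_tool_cam" (4x4, takes a point from camera to tool coordinates, whose origin is the TCP and whose axes are the flange's). Camera axes: x right, y up, looking along -z (the intrinsics and any distortion apply to the point x, -y, -z); pixel columns grow to the right and rows downward; lengths in m; the calibration is good to about 2 mm. A picture is of the moment at which its call begins: read the wrist's pose just before it. camera_info takes no time and is no camera call.
- r.job_done(): hands the job in; it is judged then, once.
The state is a dict: "t": time; "joint_pos": joint angles; "joint_velocities": joint speeds; "tau": joint torques, N m; "tool_pos": TCP position; "orientation": TCP orientation; "ft_force": force on the tool from outside, world axes, zero at the start; "moment": the same for the moment, N m; "opening": finger opening in m; "grasp_force": force on a finger pad.
Only numpy, scipy, OpenCV 4.12 (cv2) and the standard library are available. Lean on these libraries where they do the work, as an engineer would, in place of code of your own. Each camera call takes 0.05 s, during which the arm holds its last target. There are 200 camera calls.

## Working session

There is one attempt and no reset: what is moved stays moved. The work goes in short steps, Python scripts to look and compute and a tool call to move; the robot and the scene stay as the last step left them, time stands still between calls to the robot, and variables do not carry over. Pictures are saved under pics/ and viewed, at most 13 in all, crops included, and the job is handed in when it is done.

Besides the shell and the picture viewer there is one more tool, called after "Request:" as name(argument=value, ...) on one line, values as JSON. arm_command: Moves the arm, as the interface text tells. Shifts and turns lie within -1 to 1; 1 stands for 20 mm of shift or 0.08 rad of turn. Its arguments: {"type":"object","properties":{"plan":{"type":"array","items":{"type":"array","items":{"type":"array","items":{"type":"number"}}}},"jaw":{"type":"number"}},"required":["plan"]}

```bash
ls; mkdir -p pics
python3 - <<'E'
from plant import r
import cv2,numpy as np
np.set_printoptions(precision=4,suppress=True)
for n in("side","top"):
    cv2.imwrite(f"pics/{n}0.png",r.get_image(n)[:,:,::-1]); c=r.camera_info(n); print(n,c)
print(r.camera_info("wrist")); print(r.state())
E
```

```text
pics
side {'mtx': array([[547.4385,   0.    , 322.1418],
       [  0.    , 547.4385, 238.9794],
       [  0.    ,   0.    ,   1.    ]]), 'T': array([[-0.9826,  0.1052, -0.1529,  0.321 ],
       [-0.1851, -0.4994,  0.8463,  1.1489],
       [ 0.0126,  0.8599,  0.5102,  0.7727],
       [ 0.    ,  0.    ,  0.    ,  1.    ]])}
top {'mtx': array([[545.964 ,   0.    , 318.1378],
       [  0.    , 545.964 , 245.3957],
       [  0.    ,   0.    ,   1.    ]]), 'T': array([[ 0.0293,  0.9805, -0.1941,  0.2655],
       [-0.9996,  0.0288, -0.0055, -0.02  ],
       [ 0.0003,  0.1942,  0.981 ,  1.4094],
       [ 0.    ,  0.    ,  0.    ,  1.    ]])}
{'mtx': array([[340.3205,   0.    , 314.7813],
       [  0.    , 340.3205, 240.5686],
       [  0.    ,   0.    ,   1.    ]]), 'T_tool_cam': array([[-0.0006,  0.9525,  0.3046,  0.085 ],
       [ 1.    ,  0.0008, -0.0007,  0.0012],
       [-0.001 ,  0.3046, -0.9525, -0.1607],
       [ 0.    ,  0.    ,  0.    ,  1.    ]])}
{'t': 0.1, 'joint_pos': array([ 1.1741,  0.4694, -0.0486,  1.5336,  0.0241,  1.141 , -0.0823]), 'joint_velocities': array([-0.0003, -0.0024,  0.0005, -0.0032,  0.0009, -0.0013,  0.0005]), 'tau': array([  0.0003, -50.917 ,  -0.0814, -23.6829,  -0.0615,   0.0344,
         0.0001]), 'tool_pos': array([ 0.2425, -0.6294,  0.2216]), 'orientation': array([-3.0869, -0.5742,  0.0007]), 'ft_force': array([ 0.1247, -0.6248,  0.2874]), 'moment': array([-0.003 , -0.0221, -0.0298]), 'grasp_force': 0.0, 'opening': 0.0870373889441312}
```

View pics/side0.png

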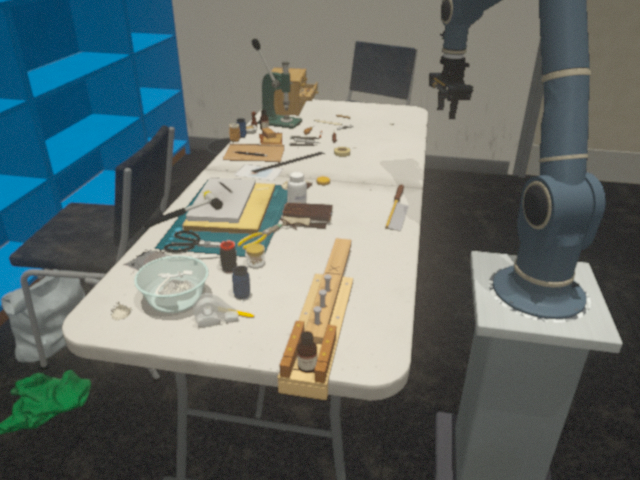

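View pics/top0.png

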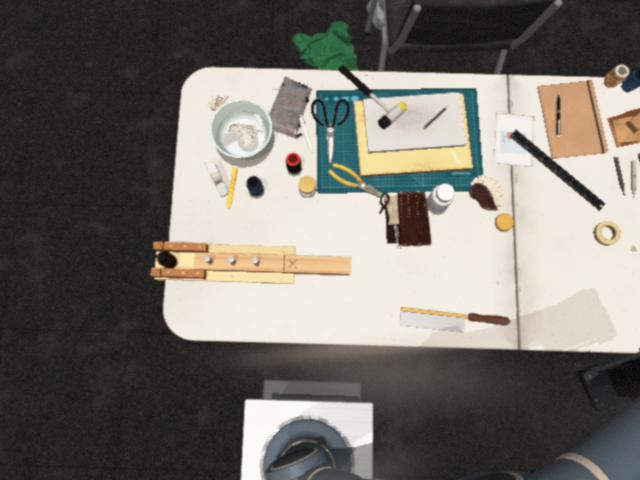

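Side: the bottle is at (307,350) in the channel, the rail runs from about (320,335) to (341,240), and the saw is at (397,207). Top: the bottle cap is at (166,260), the rail's inner end at x≈351, y≈266, the cut line and cross at x≈290, and the guide spans x 153–295.

```bash
cat > h.py <<'E'
from plant import r
import cv2,numpy as np
from scipy.spatial.transform import Rotation as R
np.set_printoptions(precision=4,suppress=True)
def cam(n,st=None):
    c=r.camera_info(n)
    if n!="wrist": return c["mtx"],c["T"]
    T=np.eye(4);T[:3,:3]=R.from_rotvec(st["orientation"]).as_matrix();T[:3,3]=st["tool_pos"]
    return c["mtx"],T@c["T_tool_cam"]
def ray(C,p):
    K,T=C;d=np.linalg.solve(K,[p[0],p[1],1.]);d=T[:3,:3]@(d*[1,-1,-1])
    return T[:3,3],d/np.linalg.norm(d)
def onz(C,p,z):
    o,d=ray(C,p);return o+d*(z-o[2])/d[2]
def tri(C1,p1,C2,p2):
    o,d=ray(C1,p1);q,e=ray(C2,p2)
    s=np.linalg.lstsq(np.c_[d,-e],q-o,rcond=None)[0]
    a,b=o+s[0]*d,q+s[1]*e;return (a+b)/2,np.linalg.norm(a-b)
def proj(C,P):
    K,T=C;c=T[:3,:3].T@(np.asarray(P)-T[:3,3]);c=c*[1,-1,-1];u=K@c;return u[:2]/u[2]
E
python3 - <<'E'
import cv2,numpy as np
t=cv2.imread("pics/top0.png")[235:291,145:360];s=cv2.imread("pics/side0.png")[230:400,270:362]
t=cv2.resize(t,None,fx=3.5,fy=3.5,interpolation=cv2.INTER_CUBIC)
s=cv2.resize(s,None,fx=4,fy=4,interpolation=cv2.INTER_CUBIC)
s=cv2.rotate(s[:], cv2.ROTATE_90_COUNTERCLOCKWISE)
im=np.zeros((600,800,3),np.uint8);im[:t.shape[0],:t.shape[1]]=t;im[205:205+s.shape[0],:s.shape[1]]=s
cv2.imwrite("pics/crop.png",im)
E
```

```text
(no output)
```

View pics/crop.png

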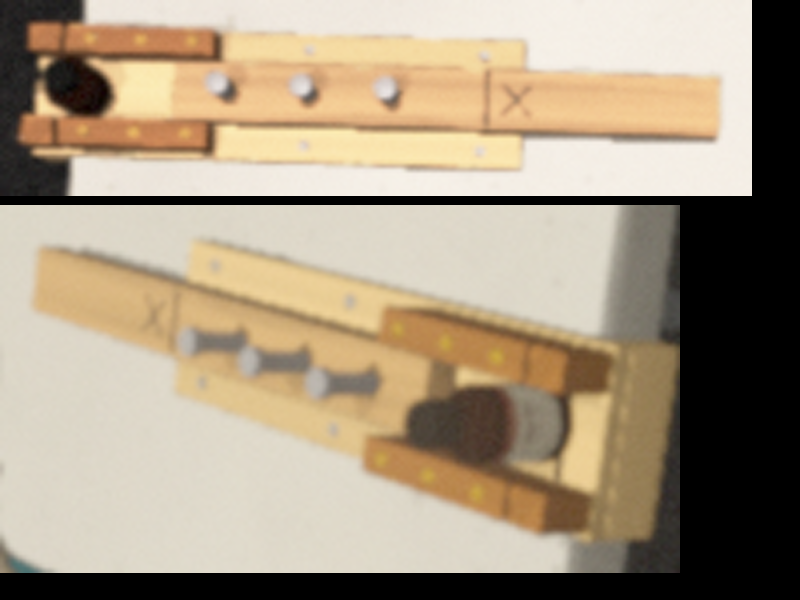

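Crop: the cut line is at crop (488,70)–(487,126), with the cross on the inner side. The kerf slots are at (64,38) and (57,130) in the top view and (533,355)/(507,510) in the side view. The cap top is at (62,73) in the top view and (418,425) in the side view.

Run:
```python
from h import *
CT,CS=cam("top"),cam("side")
t=lambda u,v:(145+(u-1.25)/3.5,235+(v-1.25)/3.5)
s=lambda u,v:(270+(367-(v-205)-1.5)/4,230+(u-1.5)/4)
def p(n,a,b):print(n,*tri(CT,t(*a),CS,s(*b)))
p("cap",(62,73),(418,425))
p("rail in robotside",(718,137),(40,250)); p("rail in far",(720,76),(33,310))
p("cut robotside",(487,126),(179,292)); p("cut far",(488,70),(173,355))
p("kerf robotside",(57,118),(530,347)); p("kerf far",(64,52),(510,482))
p("kerf rs outer",(57,117),(533,345))
p("bed in rs",(522,169),(193,241)); p("bed in far",(525,41),(177,394))
p("fence in rs outer",(210,148),(384,310)); p("fence in far outer",(215,33),(364,468))
print("z-plane:")
for n,a,z in [("cap",(62,73),.094),("railend",(719,107),.034),("cut",(487.5,98),.034),("kerf rs",(57,117),.044),("kerf far",(64,54),.044),("bedin rs",(522,169),.012),("bedin far",(525,41),.012),("rail out",(172,93),.034)]:
    print(n,onz(CT,t(*a),z))
for n,a,z in [("cap",(418,425),.094),("railend",(36,280),.034),("cut",(176,323),.034),("railout",(440,377),.034)]: print("S",n,onz(CS,s(*a),z))
```

```text
cap [0.4898 0.3688 0.0899] 0.000686919665221117
rail in robotside [ 0.4687 -0.0951  0.0297] 0.00289528507483025
rail in far [ 0.5114 -0.0958  0.0301] 0.0016610956647980445
cut robotside [0.4708 0.0733 0.0309] 0.0012412427930135156
cut far [0.5106 0.0743 0.0308] 0.0020084907077310577
kerf robotside [0.4568 0.3834 0.0412] 0.016789605276917977
kerf far [0.5143 0.3832 0.0405] 0.00030092463720429903
kerf rs outer [0.4568 0.3838 0.04  ] 0.018756727537505704
bed in rs [0.4428 0.0478 0.0073] 0.000788851850782073
bed in far [0.5386 0.0492 0.007 ] 0.0002454111248598286
fence in rs outer [0.4482 0.2724 0.0387] 0.00216543889400789
fence in far outer [0.5322 0.2743 0.0399] 0.001204344094944043
z-plane:
cap [0.4895 0.3676 0.094 ]
railend [ 0.4886 -0.0953  0.034 ]
cut [0.4903 0.0736 0.034 ]
kerf rs [0.4657 0.3832 0.044 ]
kerf far [0.512  0.3821 0.044 ]
bedin rs [0.4418 0.0475 0.012 ]
bedin far [0.5377 0.049  0.012 ]
rail out [0.4872 0.3038 0.034 ]
S cap [0.4885 0.3735 0.094 ]
S railend [ 0.4895 -0.0893  0.034 ]
S cut [0.4895 0.0784 0.034 ]
S railout [0.476  0.3165 0.034 ]
```

Request:
arm_command(plan=[[[1,-0.5,0,0,0,0],[1,-0.5,0,0,0,0],[1,-0.5,0,0,0,0],[1,-0.5,0,0,0,0],[1,-0.5,0,0,0,0]]], jaw=1)

```text
t: 0.6
tool_pos: [0.3184, -0.5463, 0.2221]
orientation: [-3.088, -0.574, 0.001]
ft_force: [0.2, -0.3, -0.0]
opening: 0.087
grasp_force: 0.0
```

Request:
arm_command(plan=[[[1,-0.5,0,0,0,0],[1,-0.5,0,0,0,0],[1,-0.5,0,0,0,0],[1,-0.5,0,0,0,0],[1,-0.5,0,0,0,0]]])

```text
t: 1.1
tool_pos: [0.3937, -0.4637, 0.2221]
orientation: [-3.088, -0.574, 0.001]
ft_force: [0.3, -0.8, -0.8]
opening: 0.0869
grasp_force: 0.0
```

Request:
arm_command(plan=[[[1,-0.5,0,0,0,0],[1,-0.5,0,0,0,0],[1,-0.5,0,0,0,0],[1,-0.5,0,0,0,0],[1,-0.5,0,0,0,0]]])

```text
t: 1.6
tool_pos: [0.469, -0.3811, 0.2221]
orientation: [-3.088, -0.574, 0.001]
ft_force: [0.2, 0.9, 0.2]
opening: 0.0871
grasp_force: 0.0
```

Request:
arm_command(plan=[[[0,0,0,0,0,-1],[0,0,0,0,0,-1],[0,0,0,0,0,-1],[0,0,0,0,0,-1],[0,0,0,0,0,-1]]])

```text
t: 2.1
tool_pos: [0.4685, -0.3818, 0.222]
orientation: [-2.91, -1.181, 0.001]
ft_force: [0.1, -0.4, -0.2]
opening: 0.0871
grasp_force: 0.0
```

Request:
arm_command(plan=[[[0,0,0,0,0,-1],[0,0,0,0,0,-1],[0,0,0,0,0,-1],[0,0,0,0,0,-1],[0,0,0,0,0,-1]]])

```text
t: 2.6
tool_pos: [0.4684, -0.3818, 0.222]
orientation: [-2.617, -1.736, 0.001]
ft_force: [-1.6, -0.8, 0.9]
opening: 0.0864
grasp_force: 0.0
```

Request:
arm_command(plan=[[[0,0,0,0,0,-1],[0,0,0,0,0,-1],[0,0,0,0,0,-1],[0,0,0,0,0,-1],[0,0,0,0,0,-1]]])

```text
t: 3.1
tool_pos: [0.4684, -0.3819, 0.2221]
orientation: [-2.221, -2.221, 0.0]
ft_force: [-0.2, -0.6, 1.1]
opening: 0.0873
grasp_force: 0.0
```

Request:
arm_command(plan=[[[1,0.2,0,0,0,0],[1,0.2,0,0,0,0],[1,0.2,0,0,0,0],[1,0.2,0,0,0,0],[1,0.2,0,0,0,0]]])

```text
t: 3.6
tool_pos: [0.4888, -0.2812, 0.2221]
orientation: [-2.224, -2.217, 0.0]
ft_force: [-0.1, 0.6, 0.5]
opening: 0.087
grasp_force: 0.0
```

Request:
arm_command(plan=[[[1,0,0,0,0,0],[1,0,0,0,0,0],[1,0,0,0,0,0],[1,0,0,0,0,0],[1,0,0,0,0,0]]])

```text
t: 4.1
tool_pos: [0.4889, -0.1812, 0.2222]
orientation: [-2.224, -2.218, 0.001]
ft_force: [0.6, 0.3, -0.2]
opening: 0.0867
grasp_force: 0.0
```

Request:
arm_command(plan=[[[1,0,0,0,0,0],[1,0,0,0,0,0],[1,0,0,0,0,0],[1,0,0,0,0,0],[1,0,0,0,0,0]]])

```text
t: 4.6
tool_pos: [0.4892, -0.0813, 0.2222]
orientation: [-2.225, -2.218, 0.001]
ft_force: [-1.0, 0.1, 0.2]
opening: 0.0872
grasp_force: 0.0
```

Request:
arm_command(plan=[[[1,0,0,0,0,0],[1,0,0,0,0,0],[1,0,0,0,0,0],[1,0,0,0,0,0],[0,0,0,0,0,0]]])

```text
t: 5.1
tool_pos: [0.4895, 0.0009, 0.2225]
orientation: [-2.218, -2.223, -0.001]
ft_force: [0.1, 1.1, -0.1]
opening: 0.0868
grasp_force: 0.0
```

Run:
```python
from h import *
import pickle
s=r.state();im=r.get_image("wrist")[:,:,::-1];cv2.imwrite("pics/w1.png",im);pickle.dump(s,open("w1.pkl","wb"));print(s["tool_pos"],s["joint_pos"])
```

```text
[0.4895 0.0009 0.2225] [ 0.4366  0.2169 -0.6016  1.9349  0.1411  1.0313 -0.2247]
```

Request:
arm_command(plan=[[[1,0,0,0,0,0],[1,0,0,0,0,0],[1,0,0,0,0,0],[1,0,0,0,0,0],[1,0,0,0,0,0]]])

```text
t: 5.65
tool_pos: [0.4904, 0.097, 0.2222]
orientation: [2.227, 2.215, -0.001]
ft_force: [-0.1, 0.1, -0.4]
opening: 0.0871
grasp_force: 0.0
```

Request:
arm_command(plan=[[[1,0,0,0,0,0],[1,0,0,0,0,0],[1,0,0,0,0,0],[1,0,0,0,0,0],[1,0,0,0,0,0]]])

```text
t: 6.15
tool_pos: [0.491, 0.1969, 0.2222]
orientation: [2.227, 2.215, -0.002]
ft_force: [-0.4, -0.0, -0.3]
opening: 0.087
grasp_force: 0.0
```

Request:
arm_command(plan=[[[1,0,0,0,0,0],[1,0,0,0,0,0],[1,0,0,0,0,0],[1,0,0,0,0,0],[0,0,0,0,0,0]]])

```text
t: 6.65
tool_pos: [0.4906, 0.2795, 0.2223]
orientation: [-2.221, -2.22, -0.001]
ft_force: [0.4, 0.0, -0.7]
opening: 0.0871
grasp_force: 0.0
```

Run:
```python
from h import *
import pickle
s=r.state();im=r.get_image("wrist")[:,:,::-1];cv2.imwrite("pics/w2.png",im);pickle.dump(s,open("w2.pkl","wb"));print(s["tool_pos"],s["joint_pos"])
```

```text
[0.4906 0.2795 0.2223] [-0.0497  0.3702 -0.6946  1.7709  0.2622  1.0947 -0.833 ]
```

View pics/w1.png

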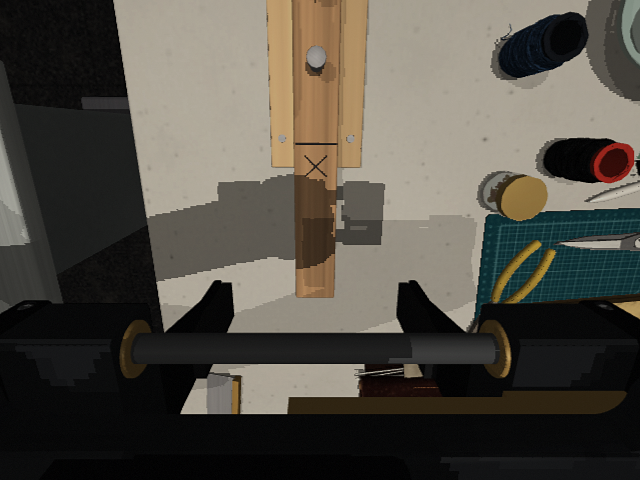

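View pics/w2.png

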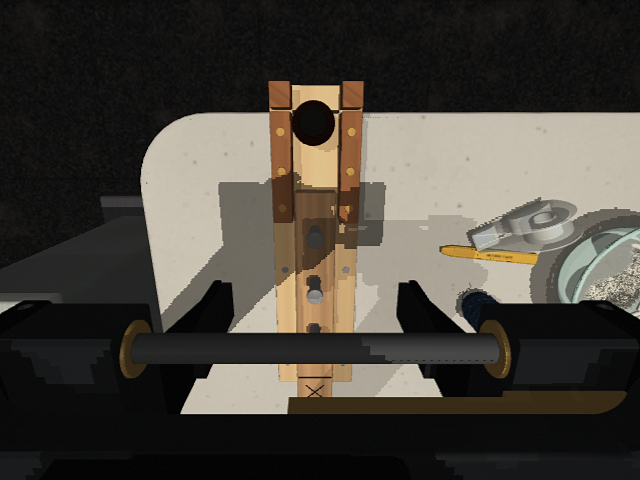

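w1 shows the cut line at v≈144 (u 295–337), the rail end at v≈297, and the bed's inner edge at v≈167. w2 shows the bottle cap at (314,123), kerf slots near v≈110 at u≈280 and 352, the table edge at v≈113, and the cut line again at v≈377.

Run:
```python
from h import *
import pickle
A,B=[cv2.imread(f"pics/w{i}.png") for i in(1,2)];C1,C2=[cam("wrist",pickle.load(open(f"w{i}.pkl","rb"))) for i in(1,2)]
g1,g2=[cv2.cvtColor(i,cv2.COLOR_BGR2GRAY).astype(int) for i in(A,B)]
print("cut1 L",g1[138:151,300:312].mean(1).astype(int),"R",g1[138:151,322:333].mean(1).astype(int))
print("end1",g1[290:303,302:330].mean(1).astype(int))
print("cut2",g2[370:384,303:328].mean(1).astype(int))
print("kerf L",g2[100:120,273:287].mean(1).astype(int)); print("kerf R",g2[100:120,346:360].mean(1).astype(int))
print("rail row v=200..",[ (v,g1[v,285:345].tolist()) for v in (130,)])
m=(g2[85:165,285:345]<25).astype(np.uint8);n,l,st,ce=cv2.connectedComponentsWithStats(m);i=1+st[1:,4].argmax();print("cap",st[i],ce[i]+[285,85])
for n,a,b in [("cutL",(297,144),(299.5,377.5)),("cutR",(336,144),(331,377.5))]: print(n,tri(C1,a,C2,b))
print("cut mid",onz(C1,(316,144),.034),onz(C2,(315,377.5),.034)); print("end",onz(C1,(315.2,297),.034))
for n,p,z in [("kerfL",(280,110),.044),("kerfR",(352.5,110),.044),("chanL out",(290.5,90),.044),("chanR out",(342.5,90),.044),("chanL in",(293,220),.044),("chanR in",(340,220),.044),("bedL",(273,381),.012),("bedR",(351,381),.012),("cap",(314,123),.094)]: print(n,onz(C2,p,z))
for n,p in [("bedL",(272,167)),("bedR",(361,166))]: print(n,onz(C1,p,.012))
CT=cam("top"); print("cap tri",tri(C2,(314,123),CT,(162.4,255.5)))
```

```text
cut1 L [133 133 133 136 111  30  18 136 135 133 133 133 132] R [122 121 122 123 129  32  18 125 123 122 122 122 122]
end1 [121 121 118 118 115 112 114  99 142 142 142 142 142]
cut2 [151 150 150 148 148 151 115  13 108 145 144 142 142 140]
kerf L [100 100 100 101 102 105 108  38  25  31 171 107 102 107 107 107 107 107
 107 107]
kerf R [ 99  99  99 101 102 104 110  47  25  27 154  99  99 106 107 106 106 106
 107 107]
rail row v=200.. [(130, [161, 162, 162, 163, 165, 166, 168, 172, 128, 105, 120, 124, 125, 126, 122, 124, 129, 132, 134, 132, 133, 138, 138, 137, 136, 135, 133, 131, 128, 129, 129, 131, 129, 128, 128, 128, 127, 125, 123, 119, 114, 113, 114, 119, 126, 127, 127, 129, 132, 134, 136, 129, 104, 125, 131, 126, 145, 148, 147, 148])]
cap [   6   16   44   45 1506] [312.7649 122.6713]
cutL (array([0.4728, 0.0725, 0.033 ]), np.float64(0.00039698616031237194))
cutR (array([0.5117, 0.0726, 0.0332]), np.float64(1.800954297085298e-05))
cut mid [0.4919 0.0726 0.034 ] [0.4919 0.0733 0.034 ]
end [ 0.4914 -0.095   0.034 ]
kerfL [0.4595 0.3821 0.044 ]
kerfR [0.5271 0.382  0.044 ]
chanL out [0.4697 0.3992 0.044 ]
chanR out [0.5174 0.3992 0.044 ]
chanL in [0.4695 0.2765 0.044 ]
chanR in [0.5177 0.2764 0.044 ]
bedL [0.4365 0.0496 0.012 ]
bedR [0.5394 0.0494 0.012 ]
cap [0.4913 0.3694 0.094 ]
bedL [0.4449 0.0481 0.012 ]
bedR [0.5402 0.0493 0.012 ]
cap tri (array([0.4911, 0.3698, 0.0859]), np.float64(0.000483977503345827))
```

Request:
arm_command(plan=[[[1,0,0,0,0,0],[1,0,0,0,0,0],[1,0,0,0,0,0],[1,0,0,0,0,0],[0.5,0,0,0,0,0]]])

```text
t: 7.2
tool_pos: [0.4915, 0.3675, 0.2222]
orientation: [2.225, 2.217, -0.001]
ft_force: [-1.0, 0.4, 0.0]
opening: 0.087
grasp_force: 0.0
```

Request:
arm_command(plan=[[[0,0,1,0,0,0],[0,0,1,0,0,0],[0,0,1,0,0,0],[0,0,1,0,0,0],[0,0,0,0,0,0]]])

```text
t: 7.7
tool_pos: [0.4906, 0.3643, 0.1395]
orientation: [2.226, 2.215, -0.011]
ft_force: [-0.5, -0.7, -0.9]
opening: 0.0871
grasp_force: 0.0
```

Run:
```python
from h import *
s=r.state();im=r.get_image("wrist")[:,:,::-1];cv2.imwrite("pics/w3.png",im);C=cam("wrist",s);print(s["tool_pos"])
g=cv2.cvtColor(im,cv2.COLOR_BGR2GRAY)
p=proj(C,(.4913,.3697,.094)).astype(int);print(p)
x0,y0=p-60;m=(g[y0:y0+120,x0:x0+120]<25).astype(np.uint8)
n,l,st,ce=cv2.connectedComponentsWithStats(m);i=1+st[1:,4].argmax();print(st[i],ce[i]+[x0,y0],onz(C,ce[i]+[x0,y0],.094))
```

```text
[0.4906 0.3643 0.1395]
[314 257]
[  33   17   52   58 2273] [313.0396 240.6771] [0.4905 0.3813 0.094 ]
```

View pics/w3.png

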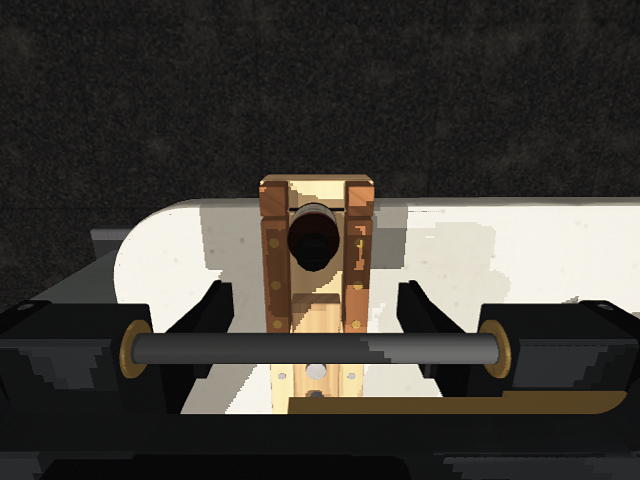

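w3 shows the cap top near (314,256), matching the prediction, with the fingers straddling the fences. Next I descend to the grasp height.

Request:
arm_command(plan=[[[0.3,0,1,0,0,0],[0,0,1,0,0,0],[0,0,1,0,0,0],[0,0,1,0,0,0],[0,0,0.3,0,0,0]]])

```text
t: 8.25
tool_pos: [0.4913, 0.3726, 0.0558]
orientation: [2.225, 2.217, -0.003]
ft_force: [-0.7, -0.3, -0.2]
opening: 0.0872
grasp_force: 0.0
```

Request:
arm_command(plan=[[[0,0,0,0,0,0],[0,0,0,0,0,0]]])

```text
t: 8.45
tool_pos: [0.4919, 0.3744, 0.058]
orientation: [2.225, 2.217, 0.004]
ft_force: [0.1, 0.8, -0.5]
opening: 0.087
grasp_force: 0.0
```

Request:
arm_command(plan=[[[-0.05,0,0,0,0,0],[0,0,0,0,0,0],[0,0,0,0,0,0],[0,0,0,0,0,0],[0,0,0,0,0,0]]], jaw=-1)

```text
t: 8.95
tool_pos: [0.491, 0.373, 0.0567]
orientation: [2.225, 2.218, 0.0]
ft_force: [0.1, 0.1, -0.1]
opening: 0.0552
grasp_force: 0.0
```

Request:
arm_command(plan=[[[0,0,0,0,0,0],[0,0,0,0,0,0],[0,0,0,0,0,0],[0,0,0,0,0,0],[0,0,0,0,0,0]]])

```text
t: 9.45
tool_pos: [0.4909, 0.3729, 0.0565]
orientation: [-2.225, -2.218, 0.0]
ft_force: [-0.1, 0.2, -0.3]
opening: 0.0382
grasp_force: 29.9
```

Request:
arm_command(plan=[[[0,0,-0.3,0,0,0],[0,0,-0.8,0,0,0],[0,0,-1,0,0,0],[0,0,-1,0,0,0],[0,0,-1,0,0,0]]])

```text
t: 9.95
tool_pos: [0.4912, 0.3732, 0.1408]
orientation: [2.224, 2.218, 0.002]
ft_force: [-0.5, 0.8, 0.2]
opening: 0.0388
grasp_force: 29.9
```

Request:
arm_command(plan=[[[0,0,-0.8,0,0,0],[-0.5,0,-0.4,0,0,0],[-1,0,0,0,0,0],[-1,0,0,0,0,0],[-1,0,0,0,0,0]]])

```text
t: 10.45
tool_pos: [0.4906, 0.301, 0.1625]
orientation: [2.225, 2.217, -0.002]
ft_force: [-0.1, -0.0, -1.1]
opening: 0.0383
grasp_force: 29.9
```

Request:
arm_command(plan=[[[-1,0.1,0,0,0,0],[-1,0.1,0,0,0,0],[-1,0.1,0,0,0,0],[-1,0.1,0,0,0,0],[-1,0.1,0,0,0,0]]])

```text
t: 10.95
tool_pos: [0.5002, 0.201, 0.1625]
orientation: [2.225, 2.217, -0.002]
ft_force: [-0.7, 0.4, 0.2]
opening: 0.0386
grasp_force: 29.9
```

Request:
arm_command(plan=[[[-1,0.1,0,0,0,0],[-1,0.1,0,0,0,0],[-1,0.1,0,0,0,0],[-1,0.1,0,0,0,0],[-1,0.1,0,0,0,0]]])

```text
t: 11.45
tool_pos: [0.5096, 0.1011, 0.1625]
orientation: [2.225, 2.217, -0.002]
ft_force: [-0.1, 0.4, -0.5]
opening: 0.0381
grasp_force: 29.9
```

Request:
arm_command(plan=[[[-1,0,0,0,0,0],[-1,0,0,0,0,0],[-1,0,0,0,0,0],[-1,0,0,0,0,0],[-1,0,0,0,0,0]]])

```text
t: 11.95
tool_pos: [0.5091, 0.0012, 0.1625]
orientation: [-2.225, -2.217, 0.002]
ft_force: [0.2, 0.2, -0.9]
opening: 0.0388
grasp_force: 29.9
```

Request:
arm_command(plan=[[[-1,0,0,0,0,0],[-1,0,0,0,0,0],[-1,0,0,0,0,0],[-1,0,0,0,0,0],[-1,0,0,0,0,0]]])

```text
t: 12.45
tool_pos: [0.5087, -0.0986, 0.1625]
orientation: [-2.225, -2.217, 0.002]
ft_force: [0.2, 0.4, -0.5]
opening: 0.0382
grasp_force: 29.9
```

Request:
arm_command(plan=[[[-1,0,0,0,0,0],[-1,0,0,0,0,0],[-1,0,0,0,0,0],[-1,0,0,0,0,0],[-1,0,0,0,0,0]]])

```text
t: 12.95
tool_pos: [0.5082, -0.1984, 0.1625]
orientation: [-2.225, -2.217, 0.001]
ft_force: [-0.3, -0.3, -0.4]
opening: 0.0385
grasp_force: 29.9
```

Request:
arm_command(plan=[[[-1,0,0,0,0,0],[-1,0,0,0,0,0],[-1,0,0,0,0,0],[-1,0,0,0,0,0],[-1,0,0,0,0,0]]])

```text
t: 13.45
tool_pos: [0.5078, -0.2983, 0.1624]
orientation: [-2.225, -2.217, 0.001]
ft_force: [0.1, 0.3, -0.8]
opening: 0.0383
grasp_force: 29.9
```

Request:
arm_command(plan=[[[-1,0,0,0,0,0],[-1,0,0,0,0,0],[-1,0,0,0,0,0],[-0.5,0,0,0,0,0],[0,0,0,0,0,0]]])

```text
t: 13.95
tool_pos: [0.5083, -0.3692, 0.1622]
orientation: [2.228, 2.215, -0.001]
ft_force: [-0.7, 0.7, -0.9]
opening: 0.0383
grasp_force: 29.9
```

Run:
```python
from h import *
cv2.imwrite("pics/a.png",np.hstack([r.get_image("top")[200:400,150:550,::-1],r.get_image("side")[80:280,240:640,::-1]]));print(r.state()["tool_pos"],r.state()["joint_pos"])
```

```text
[ 0.5089 -0.3663  0.1624] [ 0.9151  0.4951 -0.4952  1.6955  0.2671  1.0194  0.3265]
```

View pics/a.png

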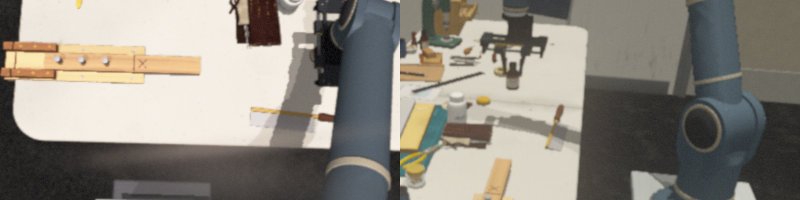

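The bottle is held upright over free table; the saw is nearer the robot and clear. Lowering.

Request:
arm_command(plan=[[[0,0,1,0,0,0],[0,0,1,0,0,0],[0,0,1,0,0,0],[0,0,1,0,0,0],[0,0,1,0,0,0]]])

```text
t: 14.55
tool_pos: [0.5094, -0.3654, 0.0621]
orientation: [-2.222, -2.221, -0.001]
ft_force: [1.0, 0.1, -0.7]
opening: 0.0386
grasp_force: 29.9
```

Request:
arm_command(plan=[[[0,0,0.4,0,0,0],[0,0,0,0,0,0],[0,0,0,0,0,0],[0,0,0,0,0,0]]])

```text
t: 14.95
tool_pos: [0.5098, -0.3673, 0.0559]
orientation: [2.223, 2.217, 0.001]
ft_force: [-0.1, 0.6, -1.2]
opening: 0.0386
grasp_force: 29.9
```

Request:
arm_command(plan=[[[0,0,0.2,0,0,0],[0,0,0.15,0,0,0],[0,0,0.1,0,0,0],[0,0,0,0,0,0],[0,0,0,0,0,0]]])

```text
t: 15.45
tool_pos: [0.5088, -0.3671, 0.0455]
orientation: [-2.225, -2.218, -0.0]
ft_force: [0.4, -0.2, -0.4]
opening: 0.039
grasp_force: 29.9
```

Request:
arm_command(plan=[[[0,0,0.05,0,0,0],[0,0,0.05,0,0,0],[0,0,0,0,0,0],[0,0,0,0,0,0],[0,0,0,0,0,0]]])

```text
t: 15.95
tool_pos: [0.509, -0.3674, 0.0443]
orientation: [2.224, 2.217, -0.0]
ft_force: [-2.1, 0.8, 5.4]
opening: 0.0383
grasp_force: 30.0
```

Contact felt at 5 N up; releasing.

Request:
arm_command(plan=[[[0,0,0,0,0,0],[0,0,0,0,0,0],[0,0,0,0,0,0],[0,0,0,0,0,0],[0,0,0,0,0,0]]], jaw=1)

```text
t: 16.45
tool_pos: [0.5088, -0.3671, 0.0434]
orientation: [-2.225, -2.218, -0.0]
ft_force: [-0.4, -0.3, 0.0]
opening: 0.0707
grasp_force: 0.0
```

Request:
arm_command(plan=[[[0,0,0,0,0,0],[0,0,0,0,0,0],[0,0,0,0,0,0],[0,0,-0.3,0,0,0],[0,0,-0.6,0,0,0]]])

```text
t: 16.95
tool_pos: [0.5082, -0.3668, 0.0614]
orientation: [-2.223, -2.217, 0.0]
ft_force: [0.3, 0.0, -0.8]
opening: 0.0866
grasp_force: 0.0
```

Request:
arm_command(plan=[[[0,0,-1,0,0,0],[0,0,-1,0,0,0],[0,0,-1,0,0,0],[0,0,-1,0,0,0],[0,0,-1,0,0,0]]])

```text
t: 17.45
tool_pos: [0.509, -0.3671, 0.1637]
orientation: [2.224, 2.217, 0.0]
ft_force: [0.3, 0.1, -1.1]
opening: 0.0873
grasp_force: 0.0
```

Request:
arm_command(plan=[[[1,-0.2,0,0,0,0],[1,-0.2,0,0,0,0],[1,-0.2,0,0,0,0],[1,-0.2,0,0,0,0],[1,-0.1,0,0,0,0]]])

```text
t: 17.95
tool_pos: [0.491, -0.2663, 0.1627]
orientation: [2.224, 2.217, 0.0]
ft_force: [0.7, 0.3, 0.5]
opening: 0.0869
grasp_force: 0.0
```

Request:
arm_command(plan=[[[1,0,0,0,0,0],[1,0,0,0,0,0],[1,0,0,0,0,0],[1,0,0,0,0,0],[1,0,0,0,0,0]]])

```text
t: 18.45
tool_pos: [0.4916, -0.1659, 0.1624]
orientation: [2.224, 2.218, 0.001]
ft_force: [-0.0, 0.0, 0.5]
opening: 0.0871
grasp_force: 0.0
```

Request:
arm_command(plan=[[[1,0,0,0,0,0],[1,0,0,0,0,0],[1,0,0,0,0,0],[1,0,0,0,0,0],[0.5,0,0,0,0,0]]])

```text
t: 18.95
tool_pos: [0.4919, -0.0748, 0.1624]
orientation: [2.221, 2.221, 0.002]
ft_force: [-0.4, -0.4, -0.7]
opening: 0.0871
grasp_force: 0.0
```

Request:
arm_command(plan=[[[0,0,0,0,0,0],[0,0,0,0,0,0],[0,0,0,0,0,0]]])

```text
t: 19.25
tool_pos: [0.4917, -0.0784, 0.1616]
orientation: [2.227, 2.216, -0.001]
ft_force: [0.4, -0.9, 0.1]
opening: 0.0869
grasp_force: 0.0
```

Run:
```python
from h import *
t=r.get_image("top")[:,:,::-1];s=r.state();w=r.get_image("wrist")[:,:,::-1]
cv2.imwrite("pics/w4.png",w);cv2.imwrite("pics/t4.png",t)
import pickle;pickle.dump(s,open("w4.pkl","wb"))
C=cam("wrist",s);print(s["tool_pos"],s["orientation"],proj(C,(.4914,-.0966,.034)),proj(C,(.4919,.0732,.034)))
im=np.zeros((600,800,3),np.uint8);im[:400,:]=w[40:440:,:][:, :][:,np.r_[0:640]].repeat(1,1)[:, :640].copy() if 0 else cv2.copyMakeBorder(w[40:440],0,0,0,160,0)
p=proj(cam("top"),(.509,-.367,.05)).astype(int);c=cv2.resize(t[p[1]-30:p[1]+30,p[0]-30:p[0]+30],(200,200));im[400:600,:200]=c
cv2.imwrite("pics/b.png",im)
```

```text
[ 0.4916 -0.0783  0.1615] [ 2.2268  2.2157 -0.0006] [313.276  250.2687] [312.3797  35.3066]
```

View pics/b.png

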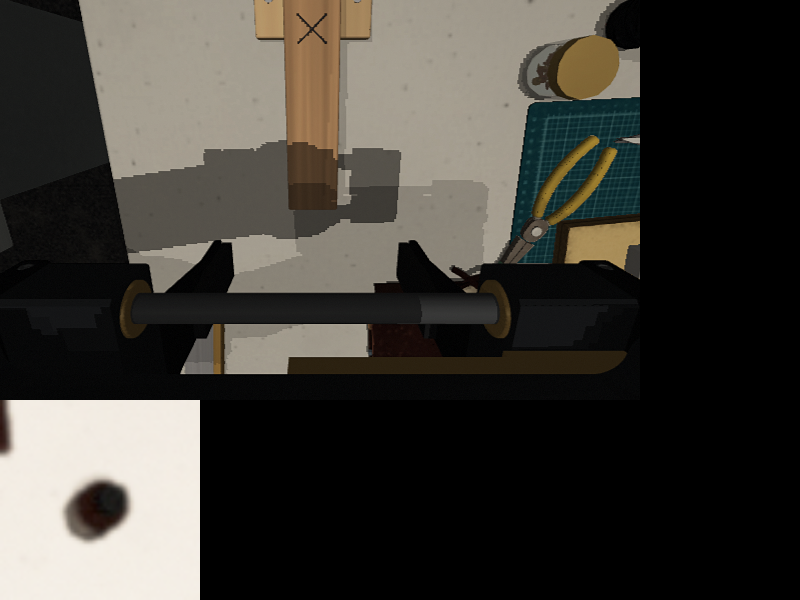

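The bottle stands upright where it was released (bottom-left crop). The rail end is at wrist v≈249, where predicted. Descending onto the plain end.

Request:
arm_command(plan=[[[0.9,0,1,0,0,0],[0,0,1,0,0,0],[0,0,1,0,0,0],[0,0,1,0,0,0],[0,0,1,0,0,0]]])

```text
t: 19.85
tool_pos: [0.4918, -0.0598, 0.0607]
orientation: [2.226, 2.216, -0.0]
ft_force: [-0.0, 0.1, 0.5]
opening: 0.0872
grasp_force: 0.0
```

Request:
arm_command(plan=[[[0,0,1,0,0,0],[0,0,0.7,0,0,0],[0,0,0,0,0,0],[0,0,0,0,0,0],[0,0,0,0,0,0]]])

```text
t: 20.35
tool_pos: [0.4926, -0.0592, 0.0284]
orientation: [2.224, 2.217, 0.002]
ft_force: [-0.5, -0.4, 0.1]
opening: 0.0871
grasp_force: 0.0
```

Request:
arm_command(plan=[[[0,0,0.55,0,0,0],[0,0,0,0,0,0],[0,0,0,0,0,0],[0,0,0,0,0,0]]])

```text
t: 20.75
tool_pos: [0.4918, -0.059, 0.0167]
orientation: [2.225, 2.218, 0.0]
ft_force: [1.6, -0.1, 0.4]
opening: 0.087
grasp_force: 0.0
```

Request:
arm_command(plan=[[[0,0,0,0,0,0],[0,0,0,0,0,0],[0,0,0,0,0,0],[0,0,0,0,0,0],[0,0,0,0,0,0]]], jaw=-1)

```text
t: 21.25
tool_pos: [0.4917, -0.0591, 0.0166]
orientation: [2.225, 2.218, 0.0]
ft_force: [-0.3, 0.4, -0.4]
opening: 0.0554
grasp_force: 0.0
```

Request:
arm_command(plan=[[[0,0,0,0,0,0],[0,0,0,0,0,0],[0,0,0,0,0,0],[0,0,0,0,0,0],[0,0,0,0,0,0]]])

```text
t: 21.75
tool_pos: [0.4915, -0.0592, 0.0165]
orientation: [-2.225, -2.218, 0.001]
ft_force: [-0.9, -0.3, 1.1]
opening: 0.0437
grasp_force: 30.0
```

Run:
```python
from h import *
import pickle
P=[];s=r.state()
for i in range(4):P.append(r.state()["tool_pos"]);w=r.get_image("wrist")[:,:,::-1]
p=np.mean(P,0);s["tool_pos"]=p;pickle.dump(s,open("w5.pkl","wb"));cv2.imwrite("pics/w5.png",w)
C=cam("wrist",s);print(p,s["orientation"],s["opening"],s["ft_force"],s["moment"],proj(C,(.4919,.0732,.034)))
g=cv2.cvtColor(w,cv2.COLOR_BGR2GRAY);print([(v,int(g[v,295:330].mean())) for v in range(0,240,1) if g[v,300:325].mean()<60][:20])
```

```text
[ 0.4915 -0.0592  0.0165] [-2.2245 -2.2182  0.0008] 0.04368780793531649 [-0.9297 -0.2986  1.0609] [-0.094   0.1952  0.0542] [311.801  -12.6309]
[]
```

Rail gripped (opening 43.7 mm). Starting the slide gently, watching force.

Request:
arm_command(plan=[[[0.2,0,0,0,0,0],[0.4,0,0,0,0,0],[0.5,0,0,0,0,0],[0.5,0,0,0,0,0],[0.4,0,0,0,0,0]]])

```text
t: 22.45
tool_pos: [0.4918, -0.0174, 0.0165]
orientation: [-2.223, -2.22, -0.001]
ft_force: [-0.2, -2.0, -0.6]
opening: 0.0437
grasp_force: 30.0
```

Request:
arm_command(plan=[[[0.5,0.02,0,0,0,0],[0.6,0,0,0,0,0],[0.6,0,0,0,0,0],[0.6,0,0,0,0,0],[0.6,0,0,0,0,0]]])

```text
t: 22.95
tool_pos: [0.4923, 0.0401, 0.0165]
orientation: [-2.224, -2.218, 0.0]
ft_force: [-0.0, -2.4, -0.5]
opening: 0.044
grasp_force: 30.0
```

Request:
arm_command(plan=[[[0.6,0.02,0,0,0,0],[0.6,0,0,0,0,0],[0.6,0,0,0,0,0],[0.5,0,0,0,0,0],[0.3,0,0,0,0,0]]])

```text
t: 23.45
tool_pos: [0.4929, 0.0925, 0.0165]
orientation: [-2.223, -2.219, -0.001]
ft_force: [0.6, -2.9, 0.3]
opening: 0.0436
grasp_force: 30.0
```

Request:
arm_command(plan=[[[0.5,0,0,0,0,0],[0.6,0,0,0,0,0],[0.6,0,0,0,0,0],[0.6,0,0,0,0,0],[0.5,0,0,0,0,0]]])

```text
t: 23.95
tool_pos: [0.493, 0.1484, 0.0165]
orientation: [-2.224, -2.219, -0.0]
ft_force: [0.7, -2.6, 1.7]
opening: 0.0437
grasp_force: 30.0
```

Request:
arm_command(plan=[[[0.6,0,0,0,0,0],[0.6,0,0,0,0,0],[0.5,0,0,0,0,0],[0.4,0,0,0,0,0],[0.2,0,0,0,0,0]]])

```text
t: 24.45
tool_pos: [0.4931, 0.1941, 0.0165]
orientation: [-2.223, -2.219, -0.001]
ft_force: [0.4, -4.5, 2.9]
opening: 0.044
grasp_force: 30.0
```

Request:
arm_command(plan=[[[0.5,0,0,0,0,0],[0.6,0,0,0,0,0],[0.6,0,0,0,0,0],[0.5,0,0,0,0,0],[0.3,0,0,0,0,0]]])

```text
t: 24.95
tool_pos: [0.4933, 0.2436, 0.0166]
orientation: [-2.224, -2.218, -0.0]
ft_force: [-0.2, -3.5, 3.0]
opening: 0.0437
grasp_force: 30.0
```

Request:
arm_command(plan=[[[0,0,0,0,0,0],[0,0,0,0,0,0],[0,0,0,0,0,0]]])

```text
t: 25.25
tool_pos: [0.4933, 0.2445, 0.0167]
orientation: [-2.223, -2.218, -0.004]
ft_force: [0.8, 2.0, -0.5]
opening: 0.0437
grasp_force: 30.0
```

Run:
```python
from h import *
s=r.state();w=r.get_image("wrist")[:,:,::-1];t=r.get_image("top")[:,:,::-1];d=r.get_image("side")[:,:,::-1]
C=cam("wrist",s);print(s["tool_pos"],s["orientation"],s["ft_force"],s["moment"]);cv2.imwrite("pics/w6.png",w)
im=np.zeros((600,800,3),np.uint8)
im[:300,:600]=cv2.resize(w[0:150,170:470],(600,300),interpolation=cv2.INTER_CUBIC)
im[300:,:400]=cv2.resize(t[230:290,130:210],(400,300),interpolation=cv2.INTER_CUBIC)
im[300:,400:]=cv2.resize(d[310:400,260:380],(400,300),interpolation=cv2.INTER_CUBIC)
cv2.imwrite("pics/c.png",im)
```

```text
[0.4933 0.2445 0.0167] [-2.2227 -2.2179 -0.0037] [ 0.8009  2.0047 -0.4822] [0.3882 0.0896 0.0283]
```

View pics/c.png

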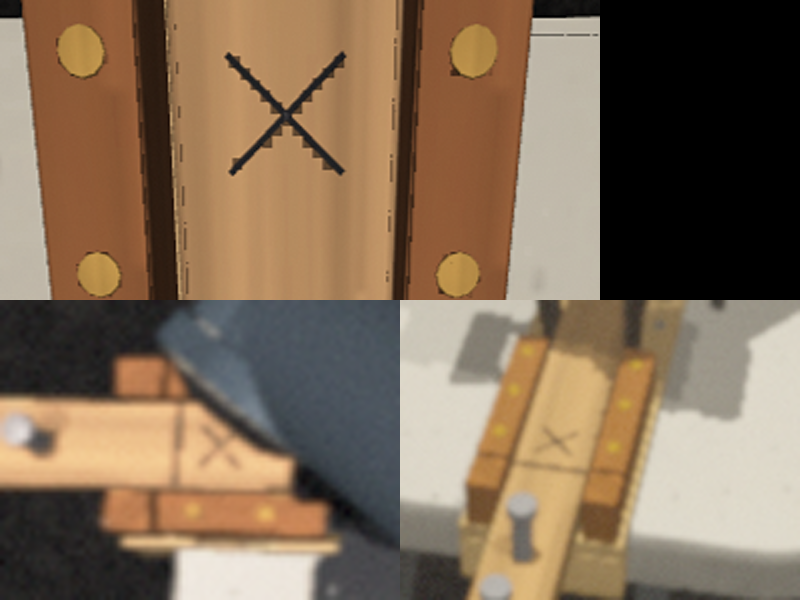

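The cut line has come through to just inside the kerf: top crop x≈178 against slots at about 168 and 153, and in the side view it's just inboard of the slots. Quantifying the gap.

Run:
```python
from h import *
CT,CS=cam("top"),cam("side")
t=lambda u,v:(130+(u-2)/5,230+(v-302)/5)
s=lambda u,v:(260+(u-401.2)/3.333,310+(v-301.2)/3.333)
for n,p,z in [("cut up",(181,402),.034),("cut lo",(177,486),.034),("kerf up",(168,385),.044),("kerf lo",(153,500),.044)]: print("T",n,onz(CT,t(*p),z))
for n,p,z in [("cut L",(512,462),.034),("cut R",(586,471),.034),("kerf L",(492,456),.044),("kerf R",(603,475),.044)]: print("S",n,onz(CS,s(*p),z))
```

```text
T cut up [0.5142 0.3777 0.034 ]
T cut lo [0.4707 0.3761 0.034 ]
T kerf up [0.521  0.3821 0.044 ]
T kerf lo [0.4617 0.3847 0.044 ]
S cut L [0.5133 0.3791 0.034 ]
S cut R [0.4698 0.3778 0.034 ]
S kerf L [0.5231 0.3869 0.044 ]
S kerf R [0.4577 0.3895 0.044 ]
```

Request:
arm_command(plan=[[[0.15,0,0,0,0,0],[0.15,0,0,0,0,0],[0,0,0,0,0,0],[0,0,0,0,0,0],[0,0,0,0,0,0]]])

```text
t: 25.9
tool_pos: [0.4932, 0.2446, 0.0165]
orientation: [2.224, 2.213, -0.01]
ft_force: [-2.5, -7.2, 7.0]
opening: 0.0435
grasp_force: 30.0
```

Request:
arm_command(plan=[[[0,0,0,0,0,0],[0,0,0,0,0,0],[0,0,0,0,0,0]]])

```text
t: 26.2
tool_pos: [0.4932, 0.2446, 0.0165]
orientation: [2.225, 2.213, -0.01]
ft_force: [-2.3, -6.6, 7.9]
opening: 0.0441
grasp_force: 30.0
```

Request:
arm_command(plan=[[[0.15,0,0,0,0,0],[0,0,0,0,0,0],[0,0,0,0,0,0],[0,0,0,0,0,0]]])

```text
t: 26.6
tool_pos: [0.4932, 0.2463, 0.0165]
orientation: [2.225, 2.211, -0.013]
ft_force: [-2.1, -10.1, 10.0]
opening: 0.044
grasp_force: 30.0
```

Request:
arm_command(plan=[[[0.1,0,-0.05,0,0,0],[0,0,0,0,0,0],[0,0,0,0,0,0],[0,0,0,0,0,0]]])

```text
t: 27.0
tool_pos: [0.4932, 0.2529, 0.0171]
orientation: [2.225, 2.217, -0.003]
ft_force: [-1.3, -2.8, 0.2]
opening: 0.0436
grasp_force: 30.0
```

Run:
```python
from h import *
s=r.state();w=r.get_image("wrist")[:,:,::-1]
print(s["tool_pos"],s["orientation"],s["ft_force"],s["moment"]);cv2.imwrite("pics/w7.png",w)
im=np.zeros((600,800,3),np.uint8);im[:400,:640]=w[:400]
a=cv2.cvtColor(cv2.imread("pics/w6.png"),6);b=cv2.cvtColor(w,6)
def X(g):  # cross centroid row inside channel, via template shift
    return g
C=a[15:95,275:350];m=cv2.matchTemplate(b[0:140,265:360],C,cv2.TM_CCOEFF_NORMED);_,v,_,l=cv2.minMaxLoc(m);print("cross shift",v,l[0]+265-275,l[1]-15)
F=a[10:90,180:230];m=cv2.matchTemplate(b[0:140,170:240],F,cv2.TM_CCOEFF_NORMED);_,v,_,l=cv2.minMaxLoc(m);print("fence shift",v,l[0]+170-180,l[1]-10)
cv2.imwrite("pics/d.png",im)
```

```text
[0.4932 0.2529 0.0171] [ 2.2251  2.2171 -0.0029] [-1.2848 -2.8145  0.186 ] [-0.8189  0.1585  0.0221]
cross shift 0.8841087222099304 0 0
fence shift 0.9645686149597168 3 28
```

View pics/d.png

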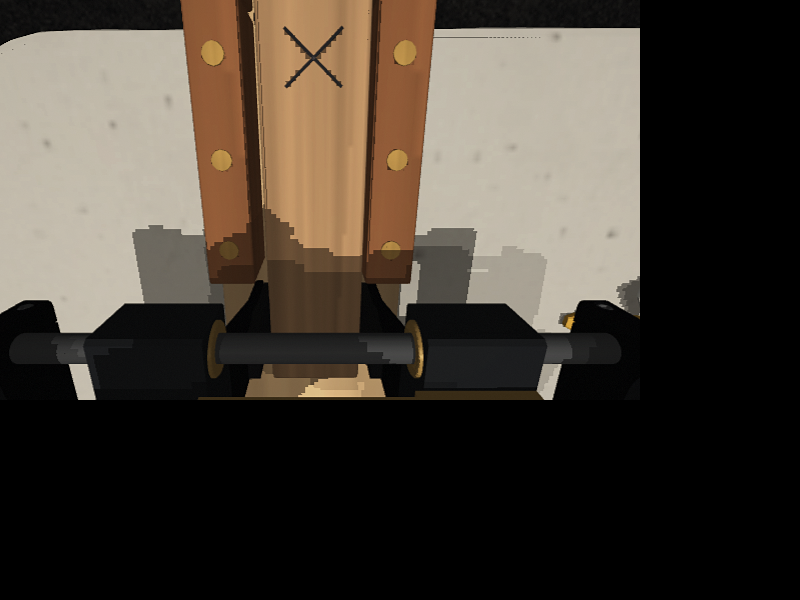

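The rail moved with no slip in the grip (cross still at the same wrist pixel, (313,57)), and the outermost brass dots are at (212,53) and (405,53). Now I check cut against kerf using cross→line (w1) and dot→kerf (w2).

Run:
```python
from h import *
import pickle
I=lambda n:cv2.imread(f"pics/{n}.png")
C1,C2=[cam("wrist",pickle.load(open(f"w{i}.pkl","rb"))) for i in(1,2)]
s=r.state();C7=cam("wrist",s)
def dots(im,boxes):
    h=cv2.cvtColor(im,cv2.COLOR_BGR2HSV);o=[]
    for x,y,k in boxes:
        b=h[max(0,y-k):y+k,x-k:x+k];m=((b[...,0]>17)&(b[...,0]<32)&(b[...,1]>90)).astype(np.uint8)
        v,u=np.nonzero(m);o.append((u.mean()+x-k,v.mean()+max(0,y-k)));print(o[-1],m.sum())
    return o
d2=[onz(C2,p,.044)[1] for p in dots(I("w2"),[(280,132,7),(352,132,7)])]
d7=[onz(C7,p,.044)[1] for p in dots(I("w7"),[(212,53,16),(405,53,16)])]
k=[onz(C2,(u,108.2),.044)[1] for u in(280,352.5)]
print("kerf-dot",np.array(k)-d2)
g1,g7=[cv2.cvtColor(I(n),6) for n in("w1","w7")]
def cr(g,x0,x1,y0,y1,t):
    v,u=np.nonzero(g[y0:y1,x0:x1]<t);print(u.min()+x0,u.max()+x0,v.min()+y0,v.max()+y0);return((u.min()+u.max())/2+x0,(v.min()+v.max())/2+y0)
c1=onz(C1,cr(g1,302,331,150,184,60),.034)[1];l1=onz(C1,(316,143.5),.034)[1]
c7=onz(C7,cr(g7,275,350,15,100,60),.034)[1]
print("line-cross",l1-c1); print("dots now",d7,"cross now",c7)
print("line y",c7+l1-c1,"kerf y",np.mean(d7)+np.mean(np.array(k)-d2))
```

```text
(np.float64(279.6792452830189), np.float64(131.58490566037736)) 53
(np.float64(351.25), np.float64(131.6153846153846)) 52
(np.float64(212.2393736017897), np.float64(52.66890380313199)) 447
(np.float64(404.3644646924829), np.float64(52.510250569476085)) 439
kerf-dot [0.0207 0.0208]
304 326 155 183
284 342 26 87
line-cross 0.024777149059638716
dots now [np.float64(0.3631596623417411), np.float64(0.36295674226548147)] cross now 0.36368318389789117
line y 0.3884603329575299 kerf y 0.38379532221758134
```

Run:
```python
from h import *
import pickle
C=cam("wrist",pickle.load(open("w4.pkl","rb")));g=cv2.cvtColor(cv2.imread("pics/w4.png"),6)
d=g[20:100,290:335]<60
print([(v+20,int(n)) for v,n in enumerate(d.sum(1)) if n])
v,u=np.nonzero(d[25:]);lv=np.nonzero(d[:25].sum(1)>25)[0].mean()+20
cv=(v.min()+v.max())/2+45;print(lv,cv,onz(C,(312,lv),.034)[1]-onz(C,(312,cv),.034)[1])
```

```text
[(35, 45), (36, 45), (37, 45), (53, 3), (54, 4), (55, 6), (56, 4), (57, 4), (58, 6), (59, 4), (60, 6), (61, 6), (62, 4), (63, 5), (64, 5), (65, 5), (66, 6), (67, 5), (68, 4), (69, 4), (70, 4), (71, 4), (72, 5), (73, 3), (74, 4), (75, 5), (76, 5), (77, 4), (78, 6), (79, 5), (80, 5), (81, 7), (82, 5), (83, 3)]
36.0 68.0 0.021541951118043842
```

Cut line ≈ 1.5 mm past the kerf (wrist 1.4 mm, odometry 1.8 mm). Easing it back.

Request:
arm_command(plan=[[[-0.15,0,0,0,0,0],[0,0,0,0,0,0],[0,0,0,0,0,0],[0,0,0,0,0,0]]])

```text
t: 27.45
tool_pos: [0.4933, 0.2522, 0.0177]
orientation: [-2.223, -2.219, -0.002]
ft_force: [-2.0, 3.0, -0.6]
opening: 0.0438
grasp_force: 30.0
```

Request:
arm_command(plan=[[[-0.06,0,0.02,0,0,0],[0,0,0,0,0,0],[0,0,0,0,0,0]]])

```text
t: 27.75
tool_pos: [0.4933, 0.2503, 0.0173]
orientation: [-2.224, -2.218, -0.001]
ft_force: [-2.2, 3.4, -1.6]
opening: 0.0438
grasp_force: 30.0
```

Request:
arm_command(plan=[[[0.05,0,0.02,0,0,0],[0,0,0,0,0,0],[0,0,0,0,0,0]]])

```text
t: 28.05
tool_pos: [0.4933, 0.2502, 0.0168]
orientation: [2.225, 2.218, -0.001]
ft_force: [-3.5, 1.2, 2.4]
opening: 0.044
grasp_force: 30.0
```

Request:
arm_command(plan=[[[0.1,0,0,0,0,0],[0,0,0,0,0,0],[0,0,0,0,0,0]]])

```text
t: 28.35
tool_pos: [0.4933, 0.2504, 0.0165]
orientation: [2.224, 2.216, -0.006]
ft_force: [-4.4, -3.7, 4.6]
opening: 0.0436
grasp_force: 30.0
```

Run:
```python
from h import *
s=r.state();w=r.get_image("wrist")[:,:,::-1];t=r.get_image("top")[:,:,::-1];sd=r.get_image("side")[:,:,::-1]
C=cam("wrist",s);cv2.imwrite("pics/w8.png",w);g=cv2.cvtColor(w,6);h=cv2.cvtColor(w,cv2.COLOR_BGR2HSV)
v,u=np.nonzero(g[15:100,275:350]<60);c=((u.min()+u.max())/2+275,(v.min()+v.max())/2+15)
D=[]
for x0 in (190,382):
    b=h[15:75,x0:x0+44];m=((b[...,0]>17)&(b[...,0]<32)&(b[...,1]>90)).astype(np.uint8)
    n,l,st,ce=cv2.connectedComponentsWithStats(m);i=1+st[1:,4].argmax();p=ce[i]+[x0,15];print(p,st[i,4]);D.append(onz(C,p,.044)[1])
cy=onz(C,c,.034)[1];print(c,"line-kerf mm",1e3*(cy+.0215-np.mean(D)-.0207),s["tool_pos"],s["moment"])
im=np.zeros((600,800,3),np.uint8)
im[:300,:400]=cv2.resize(t[230:290,130:210],(400,300),interpolation=cv2.INTER_CUBIC)
im[:300,400:]=cv2.resize(sd[310:400,260:380],(400,300),interpolation=cv2.INTER_CUBIC)
im[300:,:]=cv2.resize(sd[130:355,180:480],(800,600),interpolation=cv2.INTER_CUBIC)[:300]
cv2.imwrite("pics/e.png",im)
```

```text
[210.5219  44.3136] 456
[405.4004  44.0996] 452
(np.float64(312.5), np.float64(56.5)) line-kerf mm -1.178798538600371 [0.4933 0.2504 0.0165] [-0.7636  0.689   0.2343]
```

View pics/e.png

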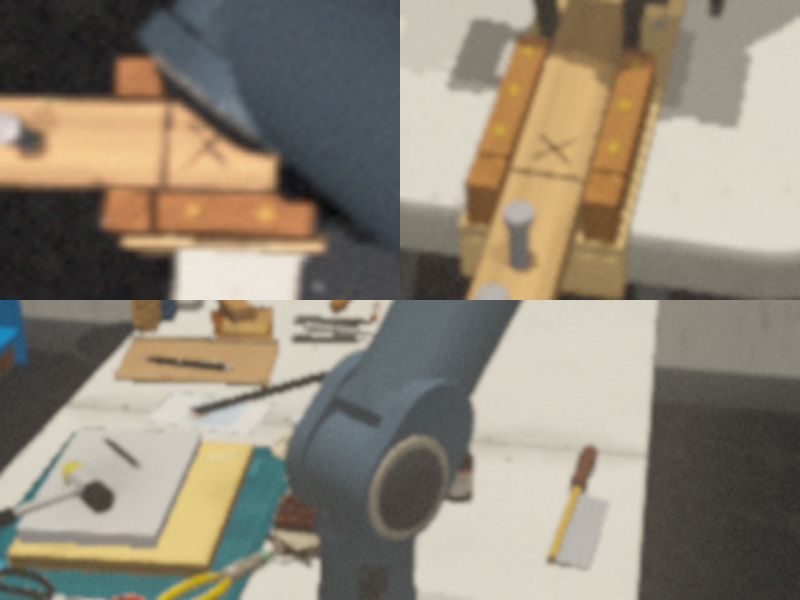

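Line now ≈1 mm inboard of the kerf; the side view shows it almost level with the slots. One small nudge outward.

Request:
arm_command(plan=[[[0.04,-0.06,-0.03,0,0,0],[0,0,0,0,0,0],[0,0,0,0,0,0]]])

```text
t: 28.8
tool_pos: [0.4931, 0.253, 0.0173]
orientation: [2.225, 2.216, 0.001]
ft_force: [0.4, -2.3, -0.2]
opening: 0.0437
grasp_force: 30.0
```

Request:
arm_command(plan=[[[-0.12,0,0,0,0,0],[0,0,0,0,0,0],[0,0,0,0,0,0]]])

```text
t: 29.1
tool_pos: [0.4927, 0.2521, 0.0175]
orientation: [-2.225, -2.218, -0.003]
ft_force: [1.0, 0.9, -0.2]
opening: 0.0438
grasp_force: 30.0
```

Request:
arm_command(plan=[[[-0.04,0,0,0,0,0],[0,0,0,0,0,0],[0,0,0,0,0,0]]])

```text
t: 29.4
tool_pos: [0.4923, 0.2507, 0.0174]
orientation: [-2.224, -2.218, -0.001]
ft_force: [0.8, 1.7, 0.2]
opening: 0.0438
grasp_force: 30.0
```

Request:
arm_command(plan=[[[0.03,0,0.01,0,0,0],[0,0,0,0,0,0],[0,0,0,0,0,0]]])

```text
t: 29.7
tool_pos: [0.4923, 0.2507, 0.0171]
orientation: [2.225, 2.218, -0.0]
ft_force: [-0.1, 0.4, 0.3]
opening: 0.0438
grasp_force: 30.0
```

```bash
cat > m.py <<'E'
from h import *
s=r.state();w=r.get_image("wrist")[:,:,::-1]
C=cam("wrist",s);g=cv2.cvtColor(w,6);h=cv2.cvtColor(w,cv2.COLOR_BGR2HSV)
v,u=np.nonzero(g[15:100,275:350]<60);c=((u.min()+u.max())/2+275,(v.min()+v.max())/2+15)
D=[]
for x0 in (190,382):
    b=h[15:75,x0:x0+44];m=((b[...,0]>17)&(b[...,0]<32)&(b[...,1]>90)).astype(np.uint8)
    n,l,st,ce=cv2.connectedComponentsWithStats(m);i=1+st[1:,4].argmax();D.append(onz(C,ce[i]+[x0,15],.044))
cy=onz(C,c,.034);print(c,"line-kerf mm",1e3*(cy[1]+.0215-np.mean(D,0)[1]-.0207),"x off",1e3*(cy[0]-np.mean(D,0)[0]),s["tool_pos"],s["orientation"],s["ft_force"],s["moment"])
E
python3 m.py
```

```text
(np.float64(313.5), np.float64(57.0)) line-kerf mm -0.8877767769034407 x off 0.7925090272869473 [0.4923 0.2507 0.0171] [ 2.2247  2.2178 -0.0003] [-0.0974  0.3914  0.2917] [-0.0512 -0.1451 -0.1128]
```

Request:
arm_command(plan=[[[0.05,0,0.02,0,0,0],[0,0,0,0,0,0],[0,0,0,0,0,0],[0,0,0,0,0,0]]])

```text
t: 30.15
tool_pos: [0.4923, 0.2507, 0.0166]
orientation: [2.225, 2.217, -0.002]
ft_force: [-0.3, -4.0, 2.3]
opening: 0.0439
grasp_force: 30.0
```

```bash
python3 m.py
```

```text
(np.float64(313.0), np.float64(56.5)) line-kerf mm -0.763064213085033 x off 0.6572448759366023 [0.4923 0.2507 0.0166] [ 2.2248  2.2167 -0.0024] [-0.3407 -3.9708  2.3146] [-0.791  -0.1461  0.0167]
```

Request:
arm_command(plan=[[[-0.02,0,0,0,0,0],[0,0,0,0,0,0],[0,0,0,0,0,0],[0,0,0,0,0,0],[0,0,0,0,0,0]]])

```text
t: 30.7
tool_pos: [0.4922, 0.2516, 0.0167]
orientation: [2.225, 2.218, -0.0]
ft_force: [0.9, -3.1, 1.1]
opening: 0.0436
grasp_force: 30.0
```

```bash
python3 -c "
from plant import r
s=r.state();print(s['tool_pos'],s['ft_force'],abs(s['joint_velocities']).max());print(r.job_done())"
```

```text
[0.49223516 0.25155498 0.01672488] [ 0.90673208 -3.06828554  1.1115287 ] 0.0016970310785009313
the job is handed in; nothing more can be done
None
```

The job is handed in at about 31 s: the dye bottle stands upright on the free table, and the rail is gripped by its inner end, level on the bed, with the cut line within about 1 mm of the kerf by my measurements.

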